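# Clamp a can in the can seamer and hold the lift lever

## Robot

A 7-joint arm with a two-finger parallel gripper is mounted at the origin on the work surface. World frame = base frame: x ahead of the robot, y to its left, z up, the work surface at z = 0. Lengths are in m, angles in rad, forces in N, time in s.
With the tool pointing down it reaches from about 0.4 to 0.85 m from the base axis. Payload 4.5 kg.
Tool frame: the origin (TCP) lies midway between the tips of the shut fingers; the grasp point (between the pads) lies 19 mm behind it; z points along the fingers, y is the line along which they close (so a half turn about z gives the same grasp; the last joint's range is limited). The gripper opens to 88 mm and grips with 3 to 60 N. Pads are 18 mm wide; open, the fingers measure 123 mm over their backs; the gripper's body (75 mm by 187 mm) begins 45 mm behind the grasp point.
Start: joints at [-1.141, 0.689, -0.195, 1.565, 0.157, 0.902, -0.215], TCP at [0.241, 0.577, 0.239] pointing down, gripper open.
Joint ranges: [-3.01, 3.01], [-0.46, 2.08], [-1.47, 1.51], [0.13, 2.56], [-1, 4.14], [0.04, 2.09], [-2.66, 2.66]. Speed limits (rad/s): [2.57, 2.57, 3.14, 3.14, 3.14, 3.14, 3.14].

## Interface

Orientations are given as a unit quaternion [x, y, z, w].
In Python, from plant import r, eyes, finish_job gives the robot as it stands. The module is installed in compiled form; this text tells all that it offers.
- The arm moves only by the tool move_arm, never from a script. Its argument "motion" is a list of rows, each a list of 7 numbers: the shift along the tool's x, y, z in mm, then the turn, a rotation vector about the tool's x, y, z in degrees, then the closure, from 0 (fully open) to 1 (shut). A call has 1 to 5 rows; each row is the pose to reach, as a shift and turn from the pose commanded when the call began, along the tool's axes at that moment; what a row does not reach only later rows make up. A row lasts 1/8 s, in which the tool goes at most 62.5 mm and 10.7 degrees, less where a joint would pass 70% of its speed; a pose out of reach is approached as far as the arm can. A call with a gripper value outside its range is refused whole. The fingers move at their own pace and stop on an object; "newtons" is the grip in N (left out, the last holds). Time passes only in rows, so rows that repeat a pose let the fingers close. It gives the time, the measured TCP pose, the force, the opening and the grip force at its end, in the units of the state.
- r.get_state(): the state, without advancing time (a new reading comes with each control period).
- eyes.snapshot(name): name is "side" or "top"; returns a dict with "frame" (384x512x3 uint8, red, green, blue), "z_map" (384x512 float32, m along the optical axis (not along the pixel's ray), 0 where there is no reading), "intrinsics" (3x3 intrinsics, pixels), "world_to_cam" (4x4, takes a point from world to camera coordinates). Camera axes: x right, y down, z forward; pixel columns grow to the right and rows downward; lengths in m; the calibration is good to about 2 mm. A picture is of the moment at which its call begins.
- finish_job(): hands the job in; it is judged then, once.
The state is a dict: "clock": time; "q": joint angles; "qd": joint speeds; "joint_torque": joint torques, N m; "tool_pos": TCP position; "eef_rot": TCP orientation; "contact_force": force on the tool from outside, world axes, zero at the start; "moment": the same for the moment, N m; "opening": opening from 0.0 (shut) to 1.0 (fully open); "finger_force": force on a finger pad.
Only numpy, scipy, OpenCV 4.12 (cv2) and the standard library are available. Lean on these libraries where they do the work, as an engineer would, in place of code of your own. Each camera call takes 0.05 s, during which the arm holds its last target. There are 200 camera calls.

## Task

Set the plain ribbed can with the brass-coloured lid on the deck of the green can seamer and slide it in under the chuck until it rests against the two guide pins, always upright because its lid is only laid on. Then swing the seamer's red-gripped lift lever round to the red line on the deck, where its cam lifts highest and presses the can against the chuck for seaming. Finish holding the lever there, as it springs back when let go, with only the lever held; leave the other cans and crockery where they stand.

Things in the scene. Friction and masses are not known exactly. Their poses are not given: they have to be found in the camera images.
- can_centre (a point): centre, half-way up, of the can to be seamed: plain bare steel with three ribs and a brass-coloured lid, 54 dia x 89 high, about 300 g, standing upright on the counter (underside 44.5 below this point, lid top 44.5 above)
- seamer: green bench can seamer, fixed. Origin on the counter, straight below the vertical chuck axis; x points along the deck from its open infeed end to the rear, y to the lever's side, z up. Deck: flat, top 45 above the counter, x -150 to 90, y -50 to 50. Pillar at x -25 to 25, y -112 to -70, 300 high, on a foot x -75 to 75, y -125 to -50, 30 high. These offsets are in mm in this frame
- infeed (a point): point on top of the deck, 110 in front of the chuck axis (seamer x = -110), 45 above the counter: clear from above, so a can may be set down here and then slid along the deck to the lift plate
- head (a point): bottom centre of the seamer's round head, 60 dia, 215 above the counter on the chuck axis; the head and crank go up to 395. It hangs over the lift plate, so a can cannot be set there from straight above: slide it in from the infeed with the tool leaning back towards the infeed. A seaming roller hangs at seamer x 38, y -38, from 135 up
- guide (a point): point on the deck midway between the two upright guide pins (10 dia, 48 high) at seamer x = 25, y = +21 and -21, behind the lift plate; a can touching both pins is centred under the chuck
- plate_centre (a point): centre of the top of the round steel lift plate, 60 dia, on the chuck axis; at rest level with the deck (45 above the counter). The cam raises it by up to 12; it rides on a stiff spring (about 5 N preload, 2.5 N per mm)
- chuck: steel chuck under the head, 44 to 52 dia; origin at the centre of its flat underside, 142.5 above the counter: 8.5 above the lid of a can standing on the lowered plate
- lift_lever (a joint): lift lever angle, rad, about the chuck axis, growing anticlockwise seen from above. 0: on its rest stop, pointing 80 degrees from seamer +x towards +y. 1.0: highest lift, under the red line on the deck, 137 degrees from +x. 1.35: far stop, the cam has dropped again. A spring pulls it to 0: about 1 N at the grip at rest, 3.5 N at 1.0. The plate rises steadily at first, levels off at 1.0, falls beyond
- lever_grip (a point): middle of the lever's upright red round grip, 26 dia, reaching from 30 to 100 above the counter (this point 68 above it), 160 from the chuck axis on the end of a flat steel bar 20 wide at 12 to 20 above the counter; it may be pinched at any yaw from above, and turns with the lever
- sealed_a: finished can, same size as the other (54 dia x 89 high) but with a wide blue label and a grey steel lid; origin centre of its underside (leave where it stands)
- sealed_b: second finished can, the same as sealed_a (leave where it stands)
- mug_brown: terracotta-coloured mug, 82 dia x 85 high, origin centre of its underside (leave where it stands)
- mug_cream: white mug, 82 dia x 85 high, origin centre of its underside (leave where it stands)
- sugar_pot: white lidded sugar pot, 92 dia x 122 high, origin centre of its underside (leave where it stands)
- jar: amber glass jar, 80 dia x 120 high, origin centre of its underside (leave where it stands)

How it is judged:
On the way:
1. the can stands upright and let go on the lowered lift plate, centred under the chuck (within 6 mm) (horizontal distance between can_centre and chuck below 0.006 m and height (world z) of can_centre between 0.086 and 0.093 m and angle between can_centre's own z axis and vertical below 0.05 rad and value of joint lift_lever below 0.2 rad and contact force between the fingers and can below 0.3 N), for 0.2 s.
At the end, for the whole second after the job is handed in: the fingers hold the lift lever within 0.12 rad of its highest-lift position (1.0), and the can, untouched by the robot, stands upright within 6 mm of the chuck axis, pressed against the chuck with more than 4 N (value of joint lift_lever between 0.88 and 1.12 rad and contact force between can and chuck above 4 N and horizontal distance between can_centre and chuck below 0.006 m and angle between can_centre's own z axis and vertical below 0.05 rad and contact force between the fingers and lift_lever above 1 N and contact force between each of the arm, the fingers and can below 0.3 N); the arm keeps its last pose, push and grip.
It fails at once if the can is tipped more than 20 degrees (its loose lid would slide off) (angle between can_centre's own z axis and vertical above 0.35 rad).
It fails at once if another can, a mug, the sugar pot or the jar is moved more than 25 mm or knocked over (distance of any of sealed_a, sealed_b, mug_brown, mug_cream, sugar_pot, jar from where it was at the start of the episode above 0.025 m or angle between any of sealed_a, sealed_b, mug_brown, mug_cream, sugar_pot, jar's own z axis and vertical above 0.4 rad).
It also fails if it takes over 72 s, if anything falls off the work surface, if the arm or the gripper's body presses on something with over 40 N, if the wrist force passes 120 N, or if a joint passes its speed limit or range.

## Working session

There is one attempt and no reset: what is moved stays moved. The work goes in short steps, Python scripts to look and compute and a tool call to move; the robot and the scene stay as the last step left them, time stands still between calls to the robot, and variables do not carry over. Pictures are saved under pics/ and viewed, at most 12 in all, crops included, and the job is handed in when it is done.

Besides the shell and the picture viewer there is one more tool, called after ">>>" as name([rows], argument=value, ...), one row to a line, values as JSON. move_arm: Moves the arm, as the interface text tells. Its arguments: {"type":"object","properties":{"motion":{"type":"array","items":{"type":"array","items":{"type":"number"}}},"newtons":{"type":"number"}},"required":["motion"]}

```bash
mkdir -p pics; ls
python3 - <<'E'
from plant import r, eyes
import cv2, numpy as np, pickle
d={}
for n in("side","top"):
    s=eyes.snapshot(n); d[n]=s
    cv2.imwrite(f"pics/{n}0.png",s["frame"][:,:,::-1])
    print(n,s["intrinsics"].round(1).tolist(),s["world_to_cam"].round(3).tolist(),(s["z_map"]>0).mean())
pickle.dump(d,open("s0.pkl","wb"))
s=r.get_state();print({k:np.round(v,3).tolist() for k,v in s.items()})
E
```

```text
pics
side [[462.5, 0.0, 259.3], [0.0, 462.5, 193.1], [0.0, 0.0, 1.0]] [[-0.08, -0.997, 0.01, 0.032], [-0.822, 0.061, -0.566, 0.49], [0.563, -0.054, -0.825, 1.284], [0.0, 0.0, 0.0, 1.0]] 0.9959665934244791
top [[425.5, 0.0, 257.5], [0.0, 425.5, 192.0], [0.0, 0.0, 1.0]] [[-0.031, -1.0, -0.008, 0.001], [-0.982, 0.032, -0.185, 0.524], [0.185, 0.002, -0.983, 1.605], [0.0, 0.0, 0.0, 1.0]] 0.9958394368489584
{'clock': 0.1, 'q': [-1.141, 0.69, -0.195, 1.566, 0.157, 0.903, -0.215], 'qd': [-0.001, -0.002, -0.002, -0.001, -0.001, -0.001, -0.0], 'joint_torque': [-0.003, -52.85, -1.271, -15.384, -0.053, 0.002, 0.0], 'tool_pos': [0.241, 0.576, 0.238], 'eef_rot': [0.197, 0.98, -0.001, -0.0], 'contact_force': [0.551, -0.539, -0.348], 'moment': [0.02, -0.01, 0.051], 'finger_force': 0.0, 'opening': 1.0}
```

View pics/side0.png

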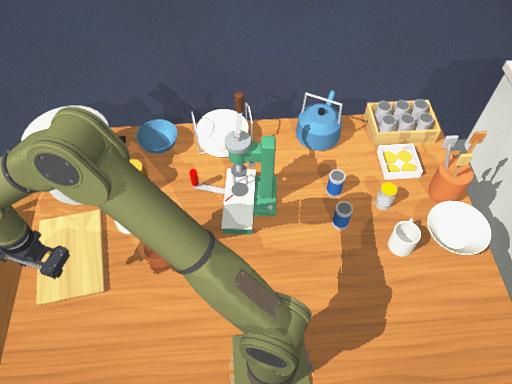

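View pics/top0.png

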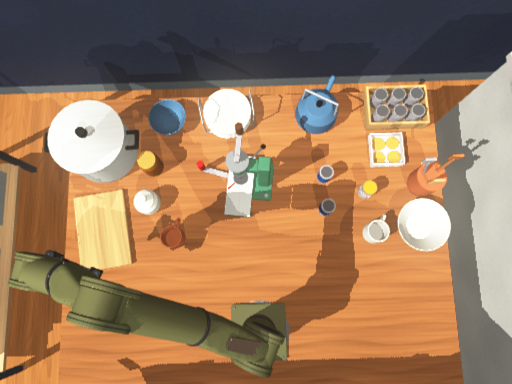

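The side view shows the brass-lidded can at (387,190), sealed cans at (336,182) and (343,215), and the cream mug at (404,238). The seamer deck is around (240,205) with its infeed facing the robot, and the red grip is at (194,177). The top view agrees: can lid (370,187), grip (200,165).

```bash
cat > h.py <<'E'
import numpy as np, cv2
def cloud(s):
    K=s["intrinsics"];T=np.linalg.inv(s["world_to_cam"]);z=s["z_map"]
    v,u=np.mgrid[:384,:512]
    p=np.stack([(u-K[0,2])/K[0,0]*z,(v-K[1,2])/K[1,1]*z,z],-1)
    return p@T[:3,:3].T+T[:3,3]
def hsv(s): return cv2.cvtColor(s["frame"],cv2.COLOR_RGB2HSV)
def cast(s,u,v,h):
    K=s["intrinsics"];T=np.linalg.inv(s["world_to_cam"])
    d=T[:3,:3]@np.linalg.solve(K,[u,v,1.]);o=T[:3,3]
    return o+d*(h-o[2])/d[2]
def blob(m,near):
    n,l,st,c=cv2.connectedComponentsWithStats(m.astype(np.uint8))
    i=1+np.argmin([np.hypot(*(c[k]-near))+(50 if st[k,4]<6 else 0) for k in range(1,n)])
    return l==i,c[i],st[i]
E
python3 - <<'E'
import pickle,cv2
from h import *
d=pickle.load(open("s0.pkl","rb"))
near={"side":dict(lid=(388,189),grip=(194,177)),"top":dict(lid=(370,187),grip=(200,165))}
for n,s in d.items():
    P=cloud(s);H=hsv(s);h,S,V=H[...,0],H[...,1],H[...,2]
    for k,m,ht in(("lid",(h>18)&(h<34)&(S>130)&(V>120),.089),("grip",((h<6)|(h>174))&(S>180)&(V>110),.1)):
        b,c,st=blob(m,near[n][k]);q=P[b]
        print(n,k,c.round(1),st,"cast",cast(s,*c,ht).round(4),"med",np.median(q,0).round(4),"zmax",q[:,2].max().round(3))
    # deck: points at z ~45mm low saturation around seamer
    w=(abs(P[...,2]-.045)<.006)&(S<70)&(V>110)
    u,v=(240,205) if n=="side" else (238,205)
    b,c,st=blob(w,(u,v));q=P[b][:,:2].astype(np.float32)
    print("deck",st,cv2.minAreaRect(q))
    for nm,uv in dict(sa=(336,177),sb=(343,208),mug=(404,230)).items() if n=="side" else dict(sa=(326,173),sb=(327,206),mug=(376,231)).items():
        print(nm,P[uv[1],uv[0]].round(3))
    # green pillar top z~.3
    g=(h>60)&(h<90)&(S>100)&(abs(P[...,2]-.3)<.015); q=P[g][:,:2].astype(np.float32); print("pillar",len(q),cv2.minAreaRect(q) if len(q)>4 else 0)
    g=(h>60)&(h<90)&(S>100)&(abs(P[...,2]-.03)<.008); q=P[g][:,:2].astype(np.float32); print("foot",len(q),cv2.minAreaRect(q) if len(q)>4 else 0)
c=[cv2.resize(d["side"]["frame"][95:255,180:290],None,fx=3.6,fy=3.6,interpolation=cv2.INTER_CUBIC),cv2.resize(d["top"]["frame"][95:255,180:290],None,fx=3.6,fy=3.6,interpolation=cv2.INTER_CUBIC)]
cv2.imwrite("pics/crop.png",np.hstack(c)[:,:,::-1])
E
```

```text
side lid [388.6 188.4] [381 182  16  14 179] cast [ 0.5207 -0.4373  0.089 ] med [ 0.5218 -0.4397  0.0868] zmax 1.335
side grip [193.6 177. ] [190 169   8  17 102] cast [0.6062 0.2025 0.1   ] med [0.6215 0.2047 0.0829] zmax 0.103
deck [ 222  169   34   61 1510] ((0.5509573221206665, 0.05669759213924408), (0.10021842271089554, 0.24259528517723083), 82.87310028076172)
sa [ 0.581 -0.272  0.087]
sb [ 0.456 -0.273  0.089]
mug [ 0.388 -0.468  0.04 ]
pillar 190 ((0.5706535577774048, -0.03569144383072853), (0.03819575905799866, 0.05183945223689079), 83.50884246826172)
foot 487 ((0.5248636603355408, -0.004825606942176819), (0.11959309875965118, 0.2677322030067444), 58.34491729736328)
top lid [369.6 186.9] [363 180  14  14 153] cast [ 0.5221 -0.4406  0.089 ] med [ 0.5215 -0.4411  0.0883] zmax 1.674
top grip [200.2 164.9] [197 161   8   9  51] cast [0.6261 0.2    0.1   ] med [0.6271 0.2012 0.0951] zmax 1.674
deck [224 171  30  46 895] ((0.5201172232627869, 0.05777790769934654), (0.10016629844903946, 0.17143507301807404), 82.91302490234375)
sa [ 0.583 -0.28   0.084]
sb [ 0.454 -0.275  0.087]
mug [ 0.361 -0.473  0.007]
pillar 33 ((0.5702705979347229, -0.041877631098032), (0.030071893706917763, 0.0427262969315052), 88.18878936767578)
foot 58 ((0.5550894737243652, -0.03712697699666023), (0.05917223170399666, 0.047878410667181015), 82.49903106689453)
```

View pics/crop.png

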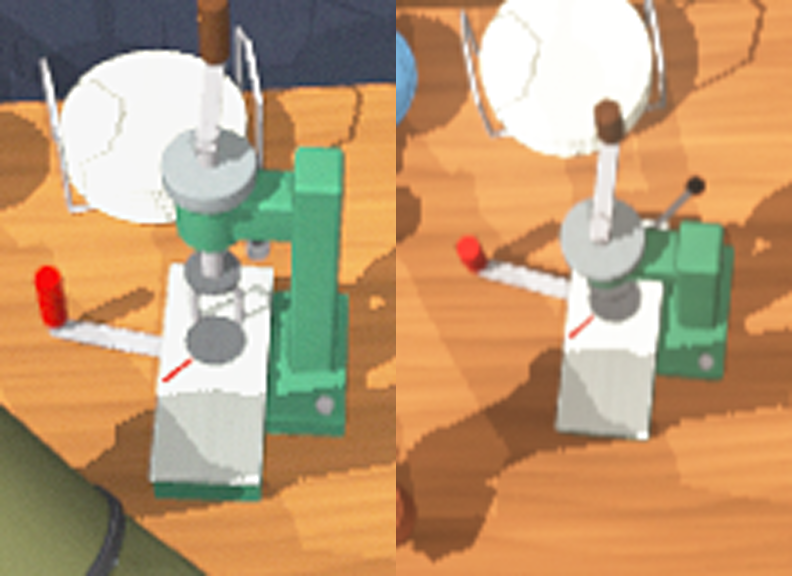

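```bash
cat >> h.py <<'E'
from scipy.spatial.transform import Rotation as R
AX=np.array([.5812,.0530]); PSI=np.radians(-7.1)
def seam(x,y):
    c,s=np.cos(PSI),np.sin(PSI); return AX+[c*x-s*y,s*x+c*y]
def down(yaw_y,lean=0):
    "tool y at azimuth yaw_y deg, z down, body leaned back by lean deg (away from tool z cross ...)"
    a=np.radians(yaw_y);y=np.array([np.cos(a),np.sin(a),0]);f=np.array([np.sin(a),-np.cos(a),0]);l=np.radians(lean)
    z=np.sin(l)*f-np.cos(l)*np.array([0,0,1]); return R.from_matrix(np.stack([np.cross(y,z),y,z],1))
def go(st,targets):
    p=np.array(st["tool_pos"]);q=R.from_quat(st["eef_rot"])
    print("t",st["clock"],"at",p.round(4),"z",q.as_matrix()[:,2].round(3),"open",round(float(st["opening"]),3),"F",np.round(st["contact_force"],1))
    for t,o in targets:
        print((q.inv().apply(np.array(t)-p)*1000).round(1),np.degrees((q.inv()*o).as_rotvec()).round(1))
E
python3 - <<'E'
from h import *
from plant import r
D=down(82.9)
go(r.get_state(),[((.42,.1,.25),D),((.45,-.25,.25),D),((.5215,-.44,.17),D),((.5215,-.44,.045),D)])
E
```

```text
t 0.1 at [0.2408 0.5761 0.238 ] z [-0.001 -0.002 -1.   ] open 1.0 F [ 0.6 -0.5 -0.3]
[-348.9 -370.3  -11.3] [ -0.1  -0.  -15.6]
[-511.5 -681.7  -10.8] [ -0.1  -0.  -15.6]
[-650.7 -829.3   69.5] [ -0.1  -0.  -15.6]
[-650.7 -829.1  194.5] [ -0.1  -0.  -15.6]
```

>>> move_arm([
  [-349,-370,-11,0,0,-15.6,0],
  [-349,-370,-11,0,0,-15.6,0],
  [-349,-370,-11,0,0,-15.6,0],
  [-349,-370,-11,0,0,-15.6,0],
  [-349,-370,-11,0,0,-15.6,0],
])

```text
clock: 0.72
tool_pos: [0.3516, 0.2823, 0.2454]
eef_rot: [0.062, 0.998, -0.0, 0.0]
contact_force: [1.1, -0.3, 0.4]
opening: 1.001
finger_force: 0.0
```

Run:
```python
from h import *
from plant import r
D=down(82.9)
go(r.get_state(),[((.42,.1,.25),D),((.45,-.25,.25),D),((.5215,-.44,.17),D),((.5215,-.44,.045),D)])
```

```text
t 0.725 at [0.3516 0.2823 0.2454] z [ 0. -0. -1.] open 1.001 F [ 1.1 -0.3  0.4]
[ -90.3 -172.5   -4.6] [-0.  0.  0.]
[-163.2 -516.1   -4.5] [-0.  0.  0.]
[-257.5 -695.9   75.6] [-0.  0.  0.]
[-257.5 -695.8  200.6] [-0.  0.  0.]
```

>>> move_arm([
  [-90,-172,-4,0,0,0,0],
  [-90,-172,-4,0,0,0,0],
  [-90,-172,-4,0,0,0,0],
  [-163,-516,-4,0,0,0,0],
  [-163,-516,-4,0,0,0,0],
])

```text
clock: 1.35
tool_pos: [0.4283, -0.0177, 0.2493]
eef_rot: [0.062, 0.998, 0.0, 0.0]
contact_force: [1.2, 0.9, -1.2]
opening: 1.003
finger_force: 0.0
```

>>> move_arm([
  [-54,-225,0,0,0,0,0],
  [-54,-225,0,0,0,0,0],
  [-54,-225,0,0,0,0,0],
  [-54,-225,0,0,0,0,0],
  [-54,-225,0,0,0,0,0],
])

```text
clock: 1.98
tool_pos: [0.4533, -0.2499, 0.2487]
eef_rot: [0.065, 0.998, -0.001, -0.0]
contact_force: [0.0, 0.2, -0.4]
opening: 0.999
finger_force: 0.0
```

Run:
```python
from h import *
from plant import r
D=down(82.9)
go(r.get_state(),[((.45,-.25,.25),D),((.5215,-.44,.17),D),((.5215,-.44,.045),D)])
```

```text
t 1.975 at [ 0.4533 -0.2499  0.2487] z [-0.001 -0.001 -1.   ] open 0.999 F [ 0.   0.2 -0.4]
[ 3.3 -0.6 -1.3] [-0.1 -0.  -0.4]
[ -92.5 -179.5   78.9] [-0.1 -0.  -0.4]
[ -92.5 -179.3  203.9] [-0.1 -0.  -0.4]
```

>>> move_arm([
  [-92,-179,60,0,0,-0.4,0],
  [-92,-179,60,0,0,-0.4,0],
  [-92,-179,60,0,0,-0.4,0],
  [-92,-179,90,0,0,-0.4,0],
  [-92,-179,90,0,0,-0.4,0],
])

```text
clock: 2.6
tool_pos: [0.5216, -0.4335, 0.1556]
eef_rot: [0.059, 0.998, 0.002, -0.003]
contact_force: [-0.3, 0.3, 0.8]
opening: 0.999
finger_force: 0.0
```

Run:
```python
from h import *
from plant import r,eyes
s=eyes.snapshot("top");D=down(82.9)
go(r.get_state(),[((.5215,-.44,.041),D)])
t=eyes.snapshot("side")
a=[cv2.resize(x["frame"][130:250,320:440],None,fx=3.3,fy=3.3,interpolation=cv2.INTER_CUBIC) for x in(s,t)]
cv2.imwrite("pics/hover.png",np.hstack(a)[:,:,::-1])
```

```text
t 2.65 at [ 0.5229 -0.4325  0.1578] z [-0.003  0.003 -1.   ] open 1.004 F [-0.7  0.2  0.6]
[  0.2  -8.  116.8] [ 0.2 -0.2  0.5]
```

View pics/hover.png

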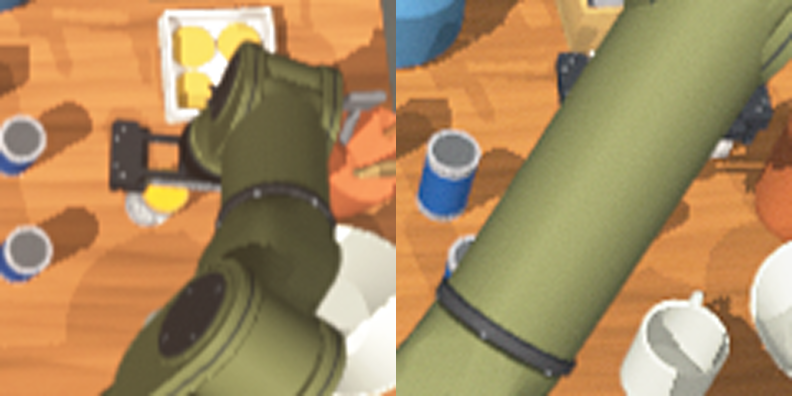

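Only the gripper and one lid edge show here: the gripper is over the brass lid, at top crop (165,195), and the arm hides the rest in both views. I'll settle and then descend.

>>> move_arm([
  [0,0,0,0,0,0,0],
  [0,0,0,0,0,0,0],
  [0,0,0,0,0,0,0],
])

```text
clock: 3.08
tool_pos: [0.5236, -0.4343, 0.1603]
eef_rot: [0.058, 0.998, -0.0, 0.0]
contact_force: [0.2, 0.0, 0.4]
opening: 0.999
finger_force: 0.0
```

Run:
```python
from h import *
from plant import r
go(r.get_state(),[((.5215,-.44,.041),down(82.9))])
```

```text
t 3.075 at [ 0.5236 -0.4343  0.1603] z [ 0.001 -0.001 -1.   ] open 0.999 F [0.2 0.  0.4]
[  1.6  -5.8 119.3] [-0.   0.1  0.5]
```

>>> move_arm([
  [2,-6,40,0,0,0.5,0],
  [2,-6,80,0,0,0.5,0],
  [2,-6,119,0,0,0.5,0],
  [2,-6,119,0,0,0.5,0],
  [2,-6,119,0,0,0.5,0],
])

```text
clock: 3.7
tool_pos: [0.5217, -0.4408, 0.0419]
eef_rot: [0.063, 0.998, -0.001, 0.001]
contact_force: [0.7, 0.1, 0.9]
opening: 1.002
finger_force: 0.0
```

>>> move_arm([
  [0,0,0,0,0,0,1],
  [0,0,0,0,0,0,1],
  [0,0,0,0,0,0,1],
  [0,0,0,0,0,0,1],
  [0,0,0,0,0,0,1],
], newtons=20)

```text
clock: 4.32
tool_pos: [0.5211, -0.4396, 0.0408]
eef_rot: [0.062, 0.998, 0.0, 0.0]
contact_force: [-1.3, 2.8, 5.2]
opening: 0.606
finger_force: 20.0
```

>>> move_arm([
  [0,0,-20,0,0,0,1],
  [0,0,-60,0,0,0,1],
  [0,0,-105,0,0,0,1],
  [0,0,-145,0,0,0,1],
  [0,0,-160,0,0,0,1],
])

```text
clock: 4.95
tool_pos: [0.5215, -0.4415, 0.2035]
eef_rot: [0.063, 0.998, -0.001, 0.002]
contact_force: [0.5, 0.5, -3.4]
opening: 0.606
finger_force: 20.0
```

Run:
```python
from h import *
from plant import r
D=down(82.9);i=seam(-110,0);print(i)
go(r.get_state(),[((.45,-.27,.2),D),((.41,-.05,.2),D),((*i,.15),D),((*i,.087),D)])
```

```text
[-108.57531317   13.64916244]
t 4.95 at [ 0.5215 -0.4415  0.2035] z [ 0.004 -0.003 -1.   ] open 0.606 F [ 0.5  0.5 -3.4]
[ 92.4 161.1   2.8] [-0.2  0.2 -0.1]
[159.7 374.4   1.9] [-0.2  0.2 -0.1]
[110002.     282.3   -384.6] [-0.2  0.2 -0.1]
[110002.2    282.5   -321.6] [-0.2  0.2 -0.1]
```

>>> move_arm([
  [20,35,0,0,0,0,1],
  [46,80,0,0,0,0,1],
  [70,121,0,0,0,0,1],
  [92,161,0,0,0,0,1],
  [105,203,0,0,0,0,1],
])

```text
clock: 5.58
tool_pos: [0.4398, -0.2248, 0.1997]
eef_rot: [0.063, 0.998, 0.0, -0.001]
contact_force: [1.2, 0.2, -3.1]
opening: 0.604
finger_force: 20.0
```

>>> move_arm([
  [15,45,0,0,0,0,1],
  [30,90,0,0,0,0,1],
  [42,130,0,0,0,0,1],
  [52,165,0,0,0,0,1],
  [55,180,0,0,0,0,1],
])

```text
clock: 6.2
tool_pos: [0.4088, -0.0383, 0.2001]
eef_rot: [0.061, 0.998, 0.0, -0.001]
contact_force: [-0.4, -0.2, -3.4]
opening: 0.61
finger_force: 20.0
```

Run:
```python
from h import *
from plant import r
D=down(82.9);i=seam(-.11,0);print(i)
go(r.get_state(),[((*i,.2),D),((*i,.13),D),((*i,.087),D)])
```

```text
[0.47204349 0.06659616]
t 6.2 at [ 0.4088 -0.0383  0.2001] z [-0.001  0.001 -1.   ] open 0.61 F [-0.4 -0.2 -3.4]
[-5.000e+01  1.118e+02  1.000e-01] [ 0.  -0.1  0.1]
[-50.1 111.7  70.1] [ 0.  -0.1  0.1]
[-50.2 111.7 113.1] [ 0.  -0.1  0.1]
```

>>> move_arm([
  [-18,40,0,0,0,0,1],
  [-36,80,20,0,0,0,1],
  [-50,112,60,0,0,0,1],
  [-50,112,100,0,0,0,1],
  [-50,112,100,0,0,0,1],
])

```text
clock: 6.82
tool_pos: [0.4709, 0.0642, 0.098]
eef_rot: [0.062, 0.998, -0.001, -0.003]
contact_force: [0.1, -0.2, -2.8]
opening: 0.605
finger_force: 20.0
```

Run:
```python
from h import *
from plant import r,eyes
D=down(82.9);i=seam(-.11,0)
s=eyes.snapshot("side");t=eyes.snapshot("top")
go(r.get_state(),[((*i,.0865),D)])
a=[cv2.resize(x["frame"][125:255,180:310],None,fx=3,fy=3,interpolation=cv2.INTER_CUBIC) for x in(s,t)]
cv2.imwrite("pics/place.png",np.hstack(a)[:,:,::-1])
```

```text
t 6.925 at [0.473  0.0639 0.1007] z [-0.001 -0.001 -1.   ] open 0.606 F [ 0.8 -0.1 -3.2]
[ 1.3  2.5 14.2] [-0.  -0.1 -0.1]
```

View pics/place.png

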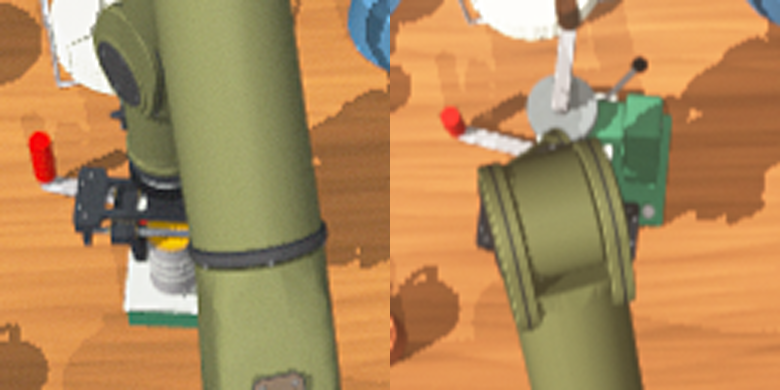

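The can is held upright above the deck, side crop (172,270), with the lid still on. Lowering now.

>>> move_arm([
  [1,2,5,0,0,0,1],
  [1,2,9,0,0,0,1],
  [1,2,12,0,0,0,1],
  [1,2,12,0,0,0,1],
])

```text
clock: 7.42
tool_pos: [0.4726, 0.0666, 0.0884]
eef_rot: [0.063, 0.998, 0.0, -0.0]
contact_force: [0.1, -0.2, -2.3]
opening: 0.606
finger_force: 20.0
```

>>> move_arm([
  [0,0,1.5,0,0,0,1],
  [0,0,3,0,0,0,1],
  [0,0,3,0,0,0,1],
])

```text
clock: 7.8
tool_pos: [0.4727, 0.0667, 0.0857]
eef_rot: [0.063, 0.998, 0.0, 0.0]
contact_force: [-1.8, -0.1, 3.1]
opening: 0.611
finger_force: 20.0
```

>>> move_arm([
  [0,0,0,0,0,0,0],
  [0,0,0,0,0,0,0],
  [0,0,0,0,0,0,0],
  [0,0,0,0,0,0,0],
  [0,0,-10,0,0,0,0],
])

```text
clock: 8.43
tool_pos: [0.4722, 0.0666, 0.0953]
eef_rot: [0.062, 0.998, -0.0, -0.001]
contact_force: [-0.0, -0.9, 0.1]
opening: 1.002
finger_force: 0.0
```

>>> move_arm([
  [0,0,-30,0,0,0,0],
  [0,0,-80,0,0,0,0],
  [0,0,-90,0,0,0,0],
  [0,0,-90,0,0,0,0.5],
])

```text
clock: 8.93
tool_pos: [0.4729, 0.0665, 0.186]
eef_rot: [0.063, 0.998, 0.0, 0.001]
contact_force: [0.7, -0.9, -0.4]
opening: 0.915
finger_force: 0.0
```

Run:
```python
from h import *
from plant import r,eyes
s=eyes.snapshot("side");H=hsv(s)
L=down(82.9,45)
m=(H[...,0]>18)&(H[...,0]<34)&(H[...,1]>130)&(H[...,2]>100)
b,c,st=blob(m,(238,205));print(c,st,cast(s,*c,.134))
go(r.get_state(),[((*seam(-.20,0),.16),L),((*seam(-.20,0),.085),L),((*seam(-.14,0),.085),L)])
```

```text
[236.25945946 202.74054054] [228 196  17  14 185] [0.47178832 0.06699471 0.134     ]
t 8.975 at [0.4723 0.0664 0.1851] z [-0. -0. -1.] open 0.866 F [ 0.5 -0.4  0.1]
[90.2  0.  25.2] [ -0.  -45.   -0.1]
[ 90.2   0.  100.2] [ -0.  -45.   -0.1]
[3.020e+01 1.000e-01 1.001e+02] [ -0.  -45.   -0.1]
```

>>> move_arm([
  [30,0,0,0,-9,0,0.55],
  [60,0,0,0,-18,0,0.55],
  [90,0,0,0,-27,0,0.55],
  [90,0,10,0,-36,0,0.55],
  [90,0,25,0,-45,0,0.55],
])

```text
clock: 9.6
tool_pos: [0.3742, 0.0428, 0.1642]
eef_rot: [0.065, 0.99, -0.097, 0.077]
contact_force: [-0.1, -0.2, 0.1]
opening: 0.452
finger_force: 0.0
```

Run:
```python
from h import *
from plant import r,eyes
L=down(82.9,45);s=r.get_state();print(np.round(s["q"],2))
go(s,[((*seam(-.20,0),.16),L),((*seam(-.20,0),.078),L),((*seam(-.13,0),.078),L),((*seam(-.018,0),.078),L)])
```

```text
[-0.21  0.58 -0.37  2.44  1.3   0.46 -0.35]
t 9.6 at [0.3742 0.0428 0.1642] z [ 0.14  -0.202 -0.969] open 0.452 F [-0.1 -0.2  0.1]
[-3.7 35.9 -1.7] [-10.  -35.4   3.8]
[ 9.8 50.8 77.8] [-10.  -35.4   3.8]
[-59.3  52.3  89.2] [-10.  -35.4   3.8]
[-169.7   54.7  107.5] [-10.  -35.4   3.8]
```

Run:
```python
from h import *
from plant import r,eyes
s=r.get_state()
go(s,[((*seam(-.16,0),.17),down(82.9,l)) for l in (15,25,35)])
```

```text
t 9.6 at [0.3742 0.0428 0.1642] z [ 0.14  -0.202 -0.969] open 0.452 F [-0.1 -0.2  0.1]
[-44.8  34.9  -4.9] [-10.5  -5.5   1. ]
[-44.8  34.9  -4.9] [-10.4 -15.4   1.9]
[-44.8  34.9  -4.9] [-10.3 -25.4   2.9]
```

>>> move_arm([
  [-45,35,-5,-10.5,-5.5,1,0.55],
  [-45,35,-5,-10.5,-5.5,1,0.55],
  [-45,35,-5,-10.4,-15.4,2,0.55],
  [-45,35,-5,-10.4,-15.4,2,0.55],
  [-45,35,-5,-10.4,-15.4,2,0.55],
])

```text
clock: 10.22
tool_pos: [0.4254, 0.0744, 0.1711]
eef_rot: [0.062, 0.975, -0.012, 0.214]
contact_force: [6.1, -0.9, 1.2]
opening: 0.447
finger_force: 0.0
```

Run:
```python
from h import *
from plant import r,eyes
s=r.get_state();print(np.round(s["q"],2))
go(s,[((*seam(-.16,0),.17),down(82.9,25)),((*seam(-.16,0),.08),down(82.9,25)),((*seam(-.13,0),.08),down(82.9,25))])
```

```text
[ 0.2   0.81 -1.19  2.56  1.74  1.07 -0.9 ]
t 10.225 at [0.4254 0.0744 0.1711] z [ 0.416 -0.049 -0.908] open 0.447 F [ 6.1 -0.9  1.2]
[ 3.  -2.  -0.2] [ 0.2 -0.2 -0.2]
[40.6 -2.3 81.5] [ 0.2 -0.2 -0.2]
[13.4 -2.3 94.1] [ 0.2 -0.2 -0.2]
```

Run:
```python
from h import *
from plant import r,eyes
s=r.get_state()
go(s,[((*seam(-.165,0),z),down(82.9,l)) for l,z in ((10,.17),(10,.08))])
```

```text
t 10.225 at [0.4254 0.0744 0.1711] z [ 0.416 -0.049 -0.908] open 0.447 F [ 6.1 -0.9  1.2]
[ 7.5 -2.  -2.3] [ 0.2 14.8 -0.1]
[45.2 -2.3 79.5] [ 0.2 14.8 -0.1]
```

>>> move_arm([
  [7,-2,-2,0,8,0,0.77],
  [7,-2,-2,0,14.8,0,0.77],
  [7,-2,-2,0,14.8,0,0.77],
  [7,-2,-2,0,14.8,0,0.77],
])

```text
clock: 10.72
tool_pos: [0.4175, 0.0726, 0.17]
eef_rot: [0.062, 0.994, -0.005, 0.087]
contact_force: [-0.6, -0.8, 0.2]
opening: 0.231
finger_force: 0.0
```

Run:
```python
from h import *
from plant import r,eyes
s=r.get_state();print(np.round(s["q"],2))
go(s,[((*seam(-.165,0),z),down(82.9,l)) for l,z in ((10,.17),(10,.08))])
t=eyes.snapshot("side")
cv2.imwrite("pics/lean.png",t["frame"][:,:,::-1])
```

```text
[ 0.33  0.76 -1.13  2.35  1.35  0.82 -0.35]
t 10.725 at [0.4175 0.0726 0.17  ] z [ 0.173 -0.021 -0.985] open 0.231 F [-0.6 -0.8  0.2]
[ 0.1  0.8 -0.1] [ 0.   0.  -0.1]
[15.8  0.7 88.6] [ 0.   0.  -0.1]
```

View pics/lean.png

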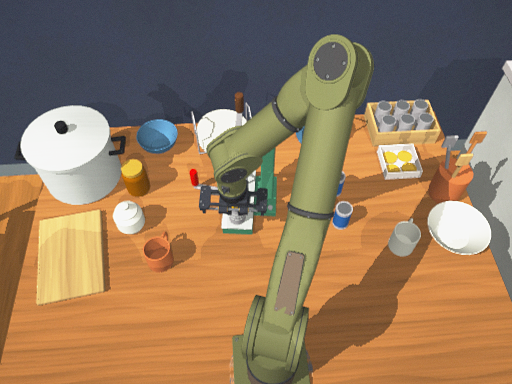

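The side view shows the gripper behind the can at (237,200), with the elbow high and to the right at (335,60). The seamer, the mugs and the sealed cans have not been disturbed.

>>> move_arm([
  [5,1,25,0,0,0,0.77],
  [10,1,55,0,0,0,0.77],
  [16,1,89,0,0,0,0.77],
  [16,1,89,0,0,0,0.77],
])

```text
clock: 11.28
tool_pos: [0.416, 0.0744, 0.0785]
eef_rot: [0.061, 0.995, -0.005, 0.085]
contact_force: [-0.6, 0.4, 0.5]
opening: 0.227
finger_force: 0.0
```

Run:
```python
from h import *
from plant import r,eyes
s=r.get_state();print(np.round(s["q"],2))
go(s,[((*seam(x,0),.08),down(82.9,l)) for x,l in ((-.165,10),(-.14,15),(-.11,20),(-.08,25),(-.06,30))])
```

```text
[ 0.24  0.98 -1.03  2.42  1.69  0.89 -0.66]
t 11.275 at [0.416  0.0744 0.0785] z [ 0.168 -0.02  -0.986] open 0.227 F [-0.6  0.4  0.5]
[-1.8 -0.9 -1.2] [ 0.1 -0.2  0.1]
[-26.4  -0.9   3.1] [ 0.1 -5.2  0.1]
[-56.   -1.    8.1] [  0.1 -10.2   0.1]
[-85.5  -1.   13.2] [  0.1 -15.2   0.1]
[-105.3   -1.    16.6] [  0.1 -20.2   0.1]
```

>>> move_arm([
  [-15,-1,1,0,-3,0,0.77],
  [-27,-1,3,0,-5,0,0.77],
  [-40,-1,5,0,-7,0,0.77],
  [-53,-1,7,0,-9,0,0.77],
  [-66,-1,10,0,-11,0,0.77],
])

```text
clock: 11.9
tool_pos: [0.484, 0.0654, 0.0836]
eef_rot: [0.061, 0.981, -0.01, 0.183]
contact_force: [-1.7, 0.8, 0.4]
opening: 0.231
finger_force: 1.0
```

Run:
```python
from h import *
from plant import r,eyes
s=r.get_state();print(np.round(s["q"],2))
t=eyes.snapshot("side");H=hsv(t)
m=(H[...,0]>18)&(H[...,0]<34)&(H[...,1]>130)&(H[...,2]>100)
b,c,st=blob(m,(240,198));print(c,st,cast(t,*c,.134))
go(s,[((*seam(x,0),.08),down(82.9,l)) for x,l in ((-.10,21),(-.08,27),(-.06,32),(-.05,38))])
```

```text
[ 0.24  1.01 -1.01  2.41  1.91  1.03 -0.77]
[220. 198.] [220 198   1   1   1] [0.49321595 0.11669602 0.134     ]
t 11.9 at [0.484  0.0654 0.0836] z [ 0.358 -0.042 -0.933] open 0.231 F [-1.7  0.8  0.4]
[ 3.2 -0.3  2.6] [ 0.1  0.1 -0. ]
[-15.5  -0.3   9.8] [ 0.1 -5.9 -0. ]
[-34.2  -0.3  17. ] [  0.1 -10.9  -0. ]
[-43.5  -0.3  20.6] [  0.1 -16.9  -0. ]
```

>>> move_arm([
  [-8,0,3,0,-4,0,0.77],
  [-16,0,8,0,-8,0,0.77],
  [-24,0,13,0,-11,0,0.77],
  [-32,0,17,0,-14,0,0.77],
  [-32,0,17,0,-16,0,0.77],
])

```text
clock: 12.58
tool_pos: [0.5201, 0.0608, 0.079]
eef_rot: [0.059, 0.946, -0.019, 0.318]
contact_force: [-1.3, -0.2, -0.5]
opening: 0.235
finger_force: 0.6
```

Run:
```python
from h import *
from plant import r,eyes
s=r.get_state();print(np.round(s["q"],2))
t=eyes.snapshot("side")
cv2.imwrite("pics/push.png",cv2.resize(t["frame"][130:260,170:300],None,fx=4,fy=4,interpolation=cv2.INTER_CUBIC)[:,:,::-1])
print((s["tool_pos"][:2]-AX)@[np.cos(PSI),np.sin(PSI)])
go(s,[((*seam(x,0),.078),down(82.9,l)) for x,l in ((-.055,38),(-.045,38),(-.034,38))])
```

```text
[ 0.14  1.15 -0.97  2.54  2.21  1.44 -1.07]
-0.06157232236179119
t 12.575 at [0.5201 0.0608 0.079 ] z [ 0.6   -0.073 -0.797] open 0.235 F [-1.3 -0.2 -0.5]
[-4.6 -0.2  4.8] [ 0.1 -0.8 -0.1]
[-12.6  -0.2  10.8] [ 0.1 -0.8 -0.1]
[-21.4  -0.2  17.5] [ 0.1 -0.8 -0.1]
```

View pics/push.png

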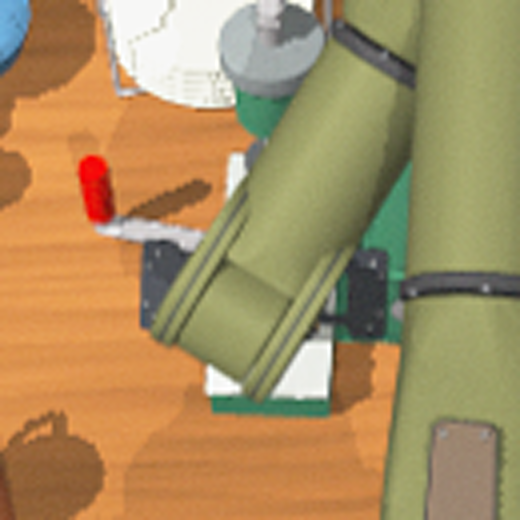

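The forearm passes close to the seamer head and pillar, crop (340,60). I'll check the clearance from depth before pushing further.

Run:
```python
from h import *
from plant import r,eyes
t=eyes.snapshot("side");P=cloud(t);H=hsv(t)
for u,v in ((225,195),(235,180),(245,170),(250,160),(255,150),(262,140),(265,150),(250,175),(260,165),(272,150)):
    print((u,v),P[v,u].round(3),H[v,u])
print("head top",P[137,235].round(3))
```

```text
(225, 195) [0.326 0.094 0.394] [31 81 76]
(235, 180) [0.353 0.067 0.417] [ 31  91 159]
(245, 170) [0.367 0.042 0.437] [ 31  88 173]
(250, 160) [0.382 0.028 0.455] [ 28  88 169]
(255, 150) [0.399 0.015 0.471] [ 31  90 165]
(262, 140) [ 0.443 -0.006  0.456] [34 61 71]
(265, 150) [ 0.392 -0.009  0.478] [ 31  86 170]
(250, 175) [0.352 0.03  0.434] [ 31  83 166]
(260, 165) [0.37  0.005 0.449] [ 33  84 155]
(272, 150) [-0.317  0.071  1.335] [150   3  76]
head top [0.577 0.059 0.321]
```

>>> move_arm([
  [-5,0,4,0,-1,0,0.77],
  [-9,0,8,0,-1,0,0.77],
  [-13,0,11,0,-1,0,0.77],
  [-17,0,14,0,-1,0,0.77],
  [-17,0,14,0,-1,0,0.77],
])

```text
clock: 13.3
tool_pos: [0.5428, 0.0572, 0.0771]
eef_rot: [0.06, 0.943, -0.02, 0.326]
contact_force: [-1.3, 0.7, 1.6]
opening: 0.225
finger_force: 0.8
```

Run:
```python
from h import *
from plant import r,eyes
s=r.get_state();print(np.round(s["q"],2))
print((s["tool_pos"][:2]-AX)@[np.cos(PSI),np.sin(PSI)])
go(s,[((*seam(x,0),.078),down(82.9,38)) for x in (-.034,-.03,-.025)])
```

```text
[ 0.17  1.15 -0.96  2.48  2.24  1.41 -1.01]
-0.03858558407581334
t 13.3 at [0.5428 0.0572 0.0771] z [ 0.613 -0.077 -0.787] open 0.225 F [-1.3  0.7  1.6]
[-4.2  0.6  2.1] [-0.   0.1 -0.2]
[-7.3  0.6  4.6] [-0.   0.1 -0.2]
[-11.3   0.6   7.7] [-0.   0.1 -0.2]
```

>>> move_arm([
  [-1.6,0.3,1,0,0,0,0.77],
  [-3.2,0.5,2,0,0,0,0.77],
  [-3.2,0.5,2,0,0,0,0.77],
])

```text
clock: 13.68
tool_pos: [0.5459, 0.0575, 0.0771]
eef_rot: [0.06, 0.943, -0.02, 0.325]
contact_force: [-2.0, 0.0, 1.5]
opening: 0.229
finger_force: 1.3
```

>>> move_arm([
  [-1.6,0,1.2,0,0,0,0.77],
  [-3.2,0,2.5,0,0,0,0.77],
  [-3.2,0,2.5,0,0,0,0.77],
])

```text
clock: 14.05
tool_pos: [0.5502, 0.0571, 0.0772]
eef_rot: [0.06, 0.943, -0.02, 0.326]
contact_force: [-2.4, 0.2, 1.1]
opening: 0.234
finger_force: 1.2
```

>>> move_arm([
  [-1.6,0,1.2,0,0,0,0.77],
  [-3.2,0,2.5,0,0,0,0.77],
  [-3.2,0,2.5,0,0,0,0.77],
])

```text
clock: 14.42
tool_pos: [0.5542, 0.0565, 0.0773]
eef_rot: [0.06, 0.943, -0.02, 0.326]
contact_force: [-2.0, -0.8, 0.8]
opening: 0.227
finger_force: 1.1
```

Run:
```python
from h import *
from plant import r,eyes
for n in("side","top"):
    t=eyes.snapshot(n);P=cloud(t)
    # can body points: z .06-.132 close to axis, in front
    d=np.hypot(P[...,0]-AX[0],P[...,1]-AX[1]);m=(d<.035)&(P[...,2]>.055)&(P[...,2]<.138)
    print(n,m.sum(),[(v,u,P[v,u].round(3).tolist(),t["frame"][v,u].tolist()) for v,u in np.argwhere(m)[:12]])
go(r.get_state(),[])
```

```text
side 0 []
top 88 [(np.int64(173), np.int64(232), [0.583, 0.077, 0.132], [243, 230, 181]), (np.int64(173), np.int64(246), [0.581, 0.025, 0.131], [124, 113, 74]), (np.int64(174), np.int64(232), [0.579, 0.077, 0.132], [246, 237, 201]), (np.int64(174), np.int64(246), [0.578, 0.025, 0.13], [136, 108, 69]), (np.int64(175), np.int64(233), [0.575, 0.074, 0.134], [212, 172, 109]), (np.int64(175), np.int64(246), [0.575, 0.026, 0.127], [136, 114, 82]), (np.int64(176), np.int64(233), [0.572, 0.074, 0.13], [240, 211, 147]), (np.int64(176), np.int64(245), [0.569, 0.029, 0.137], [162, 126, 74]), (np.int64(176), np.int64(246), [0.573, 0.026, 0.119], [143, 131, 115]), (np.int64(177), np.int64(233), [0.574, 0.076, 0.103], [228, 208, 169]), (np.int64(177), np.int64(234), [0.569, 0.071, 0.126], [230, 186, 109]), (np.int64(177), np.int64(235), [0.567, 0.066, 0.134], [224, 174, 83])]
t 14.525 at [0.5541 0.0565 0.0772] z [ 0.612 -0.076 -0.787] open 0.225 F [-1.5  0.4  0.7]
```

```bash
cat >> h.py <<'E'
def lidfit(t):
    P=cloud(t);H=hsv(t)
    m=(np.hypot(P[...,0]-AX[0]+.01,P[...,1]-AX[1])<.045)&(abs(P[...,2]-.132)<.012)&(H[...,0]>12)&(H[...,0]<36)&(H[...,1]>70)
    vu=np.argwhere(m);C=np.array([cast(t,u,v,.134)[:2] for v,u in vu])
    from scipy.optimize import least_squares
    # outer boundary per image column: lowest row (near edge)
    E=np.array([cast(t,u,vu[vu[:,1]==u][:,0].max()+.5,.134)[:2] for u in np.unique(vu[:,1])])
    s=least_squares(lambda c:np.hypot(*(E-c).T)-.027,AX-[.01,0],loss="soft_l1",f_scale=.002)
    d=s.x-AX;f=np.array([np.cos(PSI),np.sin(PSI)])
    print("lid",len(vu),s.x.round(4),"seamer x,y",(d@f).round(4),(d@[-f[1],f[0]]).round(4),"res",(np.hypot(*(E-s.x).T)-.027).round(4))
E
python3 - <<'E'
from h import *
from plant import eyes
lidfit(eyes.snapshot("top"))
E
```

```text
lid 29 [0.5809 0.0501] seamer x,y 0.0001 -0.0029 res [-0.0005  0.0012 -0.0013 -0.     -0.0015  0.0013  0.001   0.0011 -0.002
 -0.0007  0.0009 -0.      0.     -0.0005]
```

>>> move_arm([
  [-1.2,0,1,0,0,0,0.77],
  [-2,0,1.6,0,0,0,0.77],
  [-2,0,1.6,0,0,0,0.77],
])

```text
clock: 14.95
tool_pos: [0.5565, 0.0562, 0.0772]
eef_rot: [0.06, 0.943, -0.02, 0.325]
contact_force: [-2.9, 0.2, 1.3]
opening: 0.229
finger_force: 1.4
```

>>> move_arm([
  [-0.8,0,0.6,0,0,0,0.77],
  [-1.6,0,1.2,0,0,0,0.77],
  [-1.6,0,1.2,0,0,0,0.77],
])

```text
clock: 15.32
tool_pos: [0.5576, 0.056, 0.077]
eef_rot: [0.059, 0.944, -0.019, 0.325]
contact_force: [-6.1, 0.7, 3.1]
opening: 0.23
finger_force: 3.0
```

>>> move_arm([
  [-0.8,0,0.6,0,0,0,0.77],
  [-1.6,0,1.2,0,0,0,0.77],
  [-1.6,0,1.2,0,0,0,0.77],
])

```text
clock: 15.7
tool_pos: [0.5581, 0.0559, 0.0768]
eef_rot: [0.058, 0.944, -0.019, 0.323]
contact_force: [-11.8, 1.9, 6.1]
opening: 0.227
finger_force: 5.3
```

Run:
```python
from h import *
from plant import r,eyes
lidfit(eyes.snapshot("top"))
go(r.get_state(),[((*seam(x,0),z),down(82.9,38)) for x,z in ((-.04,.078),(-.09,.078),(-.16,.11),(-.16,.2))])
```

```text
lid 19 [0.5838 0.0491] seamer x,y 0.003 -0.0035 res [-0.0001 -0.0013 -0.0014 -0.0004  0.0016  0.0006  0.0001  0.0001  0.0006
  0.0016 -0.0003 -0.0013 -0.0013 -0.0002]
t 15.75 at [0.5581 0.0559 0.0768] z [ 0.609 -0.074 -0.79 ] open 0.228 F [-12.1   0.4   6.2]
[ 12.4  -0.  -11.2] [ 0.1 -0.2  0. ]
[ 51.9   0.1 -41.8] [ 0.1 -0.2  0. ]
[  87.6    0.2 -110. ] [ 0.1 -0.2  0. ]
[  32.5    0.3 -181.1] [ 0.1 -0.2  0. ]
```

>>> move_arm([
  [6,0,-5,0,0,0,0.77],
  [13,0,-11,0,0,0,0.77],
  [32,0,-26,0,0,0,0.77],
  [52,0,-42,0,0,0,0.77],
  [60,0,-60,0,0,0,0.77],
])

```text
clock: 16.38
tool_pos: [0.5034, 0.0742, 0.0863]
eef_rot: [0.061, 0.946, -0.026, 0.317]
contact_force: [-25.4, 44.7, 73.5]
opening: 0.231
finger_force: 0.0
```

Run:
```python
from h import *
from plant import r,eyes
lidfit(eyes.snapshot("top"))
s=r.get_state();print(np.round(s["q"],2))
go(s,[((*seam(-.14,.0),.15),down(82.9,20)),((*seam(-.15,.05),.25),down(50,0))])
```

```text
lid 17 [0.584  0.0491] seamer x,y 0.0033 -0.0036 res [ 0.0001 -0.0012 -0.0001 -0.0017  0.0009  0.0004  0.0004  0.0009  0.0019
 -0.0001 -0.0012 -0.0012 -0.0001]
[ 0.22  1.41 -1.47  2.56  1.96  1.9  -0.86]
t 16.425 at [0.5014 0.0681 0.0829] z [ 0.59  -0.103 -0.801] open 0.229 F [-4.6 -5.5 -7.4]
[  7.2  -7.7 -88.9] [-1.7 16.7  0.1]
[ -44.9   39.5 -176.4] [ 8.9 36.2 31.6]
```

Run:
```python
from h import *
from plant import r,eyes
t=eyes.snapshot("side");cv2.imwrite("pics/ret.png",t["frame"][:,:,::-1])
s=r.get_state();print(np.round(s["q"],2),np.round(s["qd"],2),np.round(s["contact_force"],1))
```

```text
[ 0.22  1.41 -1.47  2.56  1.96  1.89 -0.86] [-0.02 -0.06 -0.05 -0.01  0.1  -0.12 -0.05] [0.2 1.2 0.4]
```

View pics/ret.png

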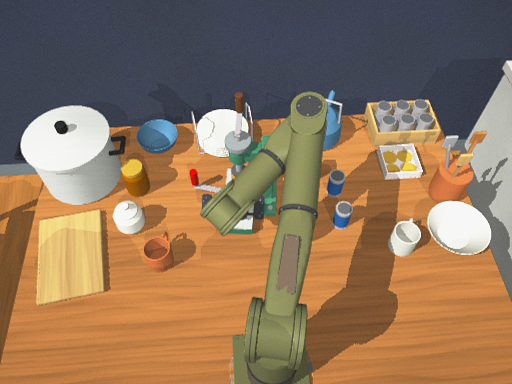

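The side view shows the can hidden under the chuck, the sealed cans still standing at (336,182) and (343,215), and the arm clear. The force spike came from joints 3 and 4 reaching their limits, and the force now reads about 0. I'll reduce the lean gradually while rising.

Run:
```python
from h import *
from plant import r,eyes
s=r.get_state()
go(s,[((*seam(-.09,.0),.09),down(82.9,30)),((*seam(-.10,.0),.12),down(82.9,20)),((*seam(-.12,.0),.17),down(82.9,10))])
```

```text
t 16.475 at [0.5021 0.0723 0.0842] z [ 0.592 -0.091 -0.801] open 0.231 F [0.2 1.2 0.4]
[ 3.8 -9.5 -9.9] [-1.   6.8 -0.1]
[ -6.1 -10.  -39.9] [-1.  16.8 -0.2]
[-20.1 -10.9 -91.9] [-1.  26.8 -0.3]
```

>>> move_arm([
  [2,-4,-5,0,3,0,0.77],
  [3,-9,-10,-1,7,0,0.77],
  [0,-9,-22,-1,12,0,0.77],
  [-6,-10,-40,-1,17,0,0.77],
  [-6,-10,-40,-1,17,0,0.77],
])

```text
clock: 17.1
tool_pos: [0.4857, 0.0683, 0.1258]
eef_rot: [0.063, 0.982, -0.006, 0.178]
contact_force: [0.2, 0.2, 0.3]
opening: 0.229
finger_force: 0.0
```

Run:
```python
from h import *
from plant import r,eyes
s=r.get_state();print(np.round(s["q"],2))
D=down(20)
go(s,[((*seam(-.11,.0),.2),down(82.9,5)),((.47,.17,.2),D),((.628,.205,.2),D)])
```

```text
[ 0.4   1.13 -1.45  2.36  1.67  1.35 -0.55]
t 17.1 at [0.4857 0.0683 0.1258] z [ 0.348 -0.034 -0.937] open 0.229 F [0.2 0.2 0.3]
[-13.5  -2.6 -74.2] [ 0.6 15.5 -0.3]
[  1.   99.7 -78.5] [11.7 18.  61.9]
[-141.5  154.4  -24.7] [11.7 18.  61.9]
```

>>> move_arm([
  [-6,-1,-30,0,7,0,0.6],
  [-13,-3,-70,0,12,0,0.5],
  [-14,-3,-100,0,18,0,0.4],
  [-18,-3,-130,0,20,0,0.3],
  [-18,-3,-150,0,20,0,0.3],
])

```text
clock: 17.73
tool_pos: [0.4484, 0.0678, 0.2702]
eef_rot: [0.062, 0.998, 0.003, 0.001]
contact_force: [-0.2, -0.5, -0.3]
opening: 0.697
finger_force: 0.0
```

Run:
```python
from h import *
from plant import r,eyes
s=r.get_state();print(np.round(s["q"],2))
t=eyes.snapshot("side");P=cloud(t)
D=down(40)
go(s,[((.44,.2,.27),D),((.628,.205,.27),D)])
```

```text
[ 0.55  0.79 -1.44  1.99  0.86  1.18  0.2 ]
t 17.725 at [0.4484 0.0678 0.2702] z [ 0.002  0.006 -1.   ] open 0.697 F [-0.2 -0.5 -0.3]
[ 24.6 130.1   1. ] [ 0.4 -0.1 42.9]
[-161.3  158.3    1.5] [ 0.4 -0.1 42.9]
```

>>> move_arm([
  [5,26,0,0,0,9,0.3],
  [10,52,0,0,0,18,0.3],
  [15,78,0,0,0,27,0.3],
  [20,104,0,0,0,36,0.3],
  [25,130,0,0,0,43,0.3],
])

```text
clock: 18.4
tool_pos: [0.4387, 0.2001, 0.2694]
eef_rot: [0.424, 0.905, 0.002, -0.001]
contact_force: [0.5, 0.2, 0.1]
opening: 0.696
finger_force: 0.0
```

Run:
```python
from h import *
from plant import r,eyes
s=r.get_state();print(np.round(s["q"],2))
t=eyes.snapshot("side");P=cloud(t);H=hsv(t)
cv2.imwrite("pics/swing.png",t["frame"][:,:,::-1])
lidfit(eyes.snapshot("top"))
m=(H[...,0]>18)&(H[...,0]<34)&(H[...,1]>130)&(H[...,2]>100)
D=down(40)
go(s,[((.50,.24,.27),D),((.628,.205,.27),D)])
```

```text
[ 0.17  0.69 -1.18  1.92  0.74  1.05 -0.64]
lid 5 [0.5847 0.0494] seamer x,y 0.0039 -0.0032 res [ 0.0001 -0.0005  0.0005]
t 18.4 at [0.4387 0.2001 0.2694] z [ 0.001  0.005 -1.   ] open 0.696 F [0.5 0.2 0.1]
[-8.5 72.7 -0.3] [ 0.2 -0.2 -0.2]
[-117.3  148.7   -0.4] [ 0.2 -0.2 -0.2]
```

View pics/swing.png

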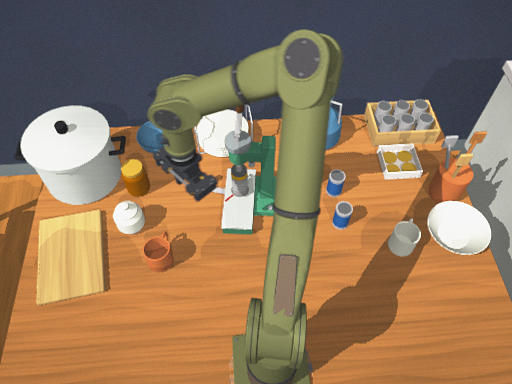

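The can stands upright under the chuck at (240,175), still lidded. The forearm crosses beyond the seamer head, so I'll measure its height there.

Run:
```python
from h import *
from plant import r,eyes
t=eyes.snapshot("side");P=cloud(t)
for uv in ((180,108),(200,95),(220,90),(220,105),(240,85),(240,98),(260,75),(280,65),(180,140)): print(uv,P[uv[1],uv[0]].round(3))
b=(P[...,2]>.32)&(P[...,2]<.42)&(np.hypot(P[...,0]-AX[0],P[...,1]-AX[1])<.25);
print("crank",[ (v,u,P[v,u].round(2).tolist()) for v,u in np.argwhere(b)[::25]])
# joint direction of handle from first pictures
import pickle
d=pickle.load(open("s0.pkl","rb"))["side"];Q=cloud(d)
for uv in ((239,97),(239,105),(239,120),(237,135)): print("handle",Q[uv[1],uv[0]].round(3))
```

```text
(180, 108) [0.385 0.173 0.638]
(200, 95) [0.387 0.129 0.67 ]
(220, 90) [0.373 0.087 0.694]
(220, 105) [0.369 0.089 0.657]
(240, 85) [0.361 0.047 0.715]
(240, 98) [0.354 0.048 0.688]
(260, 75) [0.354 0.009 0.744]
(280, 65) [ 0.328 -0.024  0.788]
(180, 140) [0.401 0.189 0.52 ]
crank [(np.int64(105), np.int64(241), [0.67, 0.04, 0.36]), (np.int64(108), np.int64(242), [0.66, 0.03, 0.35]), (np.int64(111), np.int64(243), [0.67, 0.03, 0.33]), (np.int64(115), np.int64(242), [0.66, 0.03, 0.33]), (np.int64(119), np.int64(241), [0.64, 0.04, 0.33]), (np.int64(124), np.int64(236), [0.62, 0.05, 0.33]), (np.int64(127), np.int64(240), [0.61, 0.04, 0.33]), (np.int64(131), np.int64(240), [0.59, 0.04, 0.33]), (np.int64(135), np.int64(240), [0.58, 0.04, 0.33]), (np.int64(150), np.int64(156), [0.5, 0.27, 0.37]), (np.int64(152), np.int64(161), [0.49, 0.26, 0.37]), (np.int64(154), np.int64(161), [0.48, 0.26, 0.38]), (np.int64(156), np.int64(163), [0.48, 0.25, 0.37]), (np.int64(158), np.int64(165), [0.49, 0.25, 0.34]), (np.int64(160), np.int64(166), [0.46, 0.25, 0.38]), (np.int64(162), np.int64(163), [0.47, 
[... 1335 characters left out ...]
 [0.38, 0.16, 0.38]), (np.int64(184), np.int64(188), [0.39, 0.19, 0.37]), (np.int64(184), np.int64(213), [0.38, 0.12, 0.37]), (np.int64(185), np.int64(205), [0.37, 0.14, 0.38]), (np.int64(186), np.int64(199), [0.37, 0.16, 0.38]), (np.int64(187), np.int64(192), [0.37, 0.18, 0.38]), (np.int64(188), np.int64(185), [0.38, 0.2, 0.35]), (np.int64(188), np.int64(211), [0.38, 0.13, 0.35]), (np.int64(189), np.int64(209), [0.37, 0.14, 0.36]), (np.int64(190), np.int64(211), [0.39, 0.13, 0.33]), (np.int64(192), np.int64(208), [0.38, 0.14, 0.34]), (np.int64(196), np.int64(200), [0.36, 0.16, 0.34])]
handle [0.664 0.041 0.393]
handle [0.66  0.042 0.366]
handle [0.635 0.044 0.329]
handle [0.574 0.053 0.332]
```

>>> move_arm([
  [-4,36,0,0,0,0,0.3],
  [-9,73,0,0,0,0,0.3],
  [-45,98,0,0,0,0,0.3],
  [-82,124,0,0,0,0,0.3],
  [-117,148,0,0,0,0,0.3],
])

```text
clock: 19.18
tool_pos: [0.6293, 0.2023, 0.2695]
eef_rot: [0.423, 0.906, 0.002, -0.001]
contact_force: [0.8, 0.0, 0.6]
opening: 0.701
finger_force: 0.0
```

```bash
cat >> h.py <<'E'
def arm(t):
    P=cloud(t);H=hsv(t);g=(H[...,0]>24)&(H[...,0]<45)&(H[...,1]>50)&(P[...,2]>.25)
    q=P[g];d=np.hypot(q[:,0]-AX[0],q[:,1]-AX[1])
    for lo,hi in((0,.04),(.04,.07),(.07,.1),(.1,.14)):
        k=q[(d>=lo)&(d<hi)]
        if len(k): j=k[:,2].argmin(); print("arm r",lo,hi,len(k),"minz",k[j].round(3),"maxz",k[:,2].max().round(3))
    k=q[np.hypot(q[:,0]-.66,q[:,1]-.04)<.06]; print("crank",len(k),k[:,2].min() if len(k) else "")
E
python3 - <<'E'
from h import *
from plant import r,eyes
s=r.get_state();print(np.round(s["q"],2))
for n in("side","top"): arm(eyes.snapshot(n))
D=down(40)
go(r.get_state(),[((.627,.203,.17),D),((.627,.203,.062),D)])
E
```

```text
[ 0.11  0.9  -1.1   1.39  0.8   1.33 -0.31]
arm r 0 0.04 45 minz [0.579 0.091 0.662] maxz 0.678
arm r 0.04 0.07 374 minz [0.601 0.002 0.266] maxz 0.702
arm r 0.07 0.1 1319 minz [0.555 0.147 0.589] maxz 0.713
arm r 0.1 0.14 1786 minz [0.595 0.189 0.459] maxz 0.721
crank 0 
arm r 0 0.04 262 minz [0.604 0.084 0.637] maxz 0.68
arm r 0.04 0.07 677 minz [0.619 0.11  0.634] maxz 0.702
arm r 0.07 0.1 981 minz [0.551 0.147 0.615] maxz 0.714
arm r 0.1 0.14 1260 minz [0.597 0.188 0.464] maxz 0.724
crank 0 
t 19.275 at [0.632  0.2    0.2684] z [ 0.001  0.004 -1.   ] open 0.697 F [ 1.1 -0.4  0.1]
[ 5.3 -2.3 98.4] [ 0.2 -0.1 -0.5]
[  5.1  -2.6 206.4] [ 0.2 -0.1 -0.5]
```

>>> move_arm([
  [5,-2,25,0,0,0,0.3],
  [5,-2,55,0,0,0,0.3],
  [5,-2,90,0,0,0,0.3],
  [5,-2,120,0,0,0,0.3],
  [5,-2,120,0,0,0,0.3],
])

```text
clock: 19.9
tool_pos: [0.6214, 0.2066, 0.1483]
eef_rot: [0.422, 0.906, 0.001, -0.003]
contact_force: [0.0, 0.3, 0.7]
opening: 0.7
finger_force: 0.0
```

Run:
```python
from h import *
from plant import r,eyes
s=r.get_state();print(np.round(s["q"],2))
for n in("side","top"): t=eyes.snapshot(n);arm(t);cv2.imwrite(f"pics/g_{n}.png",cv2.resize(t["frame"][50:230,130:330],None,fx=2.8,fy=2.8)[:,:,::-1])
D=down(40)
go(r.get_state(),[((.627,.203,.062),D)])
```

```text
[ 0.09  1.03 -1.02  1.52  0.93  1.13 -0.43]
arm r 0 0.04 65 minz [0.583 0.092 0.571] maxz 0.62
arm r 0.04 0.07 610 minz [0.535 0.103 0.508] maxz 0.638
arm r 0.07 0.1 1128 minz [0.552 0.147 0.49 ] maxz 0.647
arm r 0.1 0.14 1351 minz [0.59  0.184 0.342] maxz 0.701
crank 0 
arm r 0 0.04 226 minz [0.599 0.074 0.555] maxz 0.623
arm r 0.04 0.07 637 minz [0.614 0.111 0.541] maxz 0.639
arm r 0.07 0.1 778 minz [0.546 0.145 0.519] maxz 0.654
arm r 0.1 0.14 840 minz [0.586 0.192 0.348] maxz 0.703
crank 0 
t 20.0 at [0.6233 0.2087 0.1519] z [ 0.001  0.008 -1.   ] open 0.694 F [0.5 0.1 1.6]
[-7.3 -1.4 89.8] [ 0.4 -0.3 -0. ]
```

View pics/g_side.png

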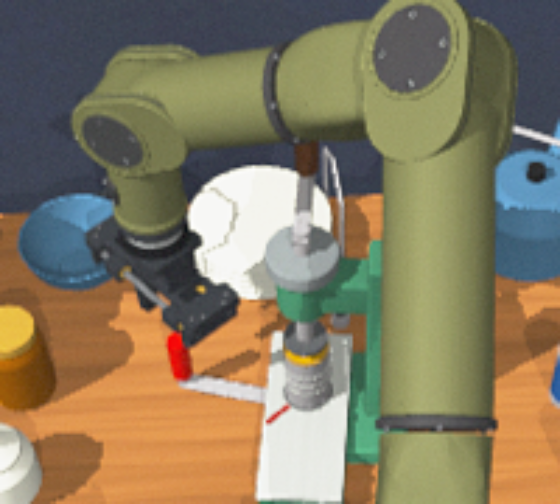

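The side crop shows the can standing under the chuck at (305,370), lid on. The fingers are above the red grip (178,355), and the forearm is well above the head.

>>> move_arm([
  [-5,0,15,0,0,0,0.3],
  [-5,0,35,0,0,0,0.3],
  [-5,0,35,0,0,0,0.3],
])

```text
clock: 20.38
tool_pos: [0.626, 0.204, 0.1142]
eef_rot: [0.423, 0.906, 0.003, -0.002]
contact_force: [0.0, 0.7, 0.2]
opening: 0.704
finger_force: 0.0
```

Run:
```python
from h import *
from plant import r,eyes
t=eyes.snapshot("side");H=hsv(t);P=cloud(t)
m=((H[...,0]<6)|(H[...,0]>174))&(H[...,1]>180)&(H[...,2]>90)
b,c,st=blob(m,(194,178));q=P[b]
print(c,st,np.median(q,0).round(4),"centre est (med shifted 11mm away from camera)",(np.median(q,0)[:2]+[.011,0]).round(4))
go(r.get_state(),[((.627,.203,.064),down(40))])
```

```text
[193.34567901 178.34567901] [190 170   8  16  81] [0.62   0.205  0.0727] centre est (med shifted 11mm away from camera) [0.631 0.205]
t 20.425 at [0.6264 0.2049 0.1153] z [ 0.     0.008 -1.   ] open 0.698 F [-0.6 -0.1  0.5]
[-2.1 -1.  51.3] [ 0.3 -0.3 -0.1]
```

>>> move_arm([
  [-2,1,20,0,0,0,0.3],
  [-2,1,40,0,0,0,0.3],
  [-2,1,51,0,0,0,0.3],
  [-2,1,51,0,0,0,0.3],
])

```text
clock: 20.92
tool_pos: [0.6284, 0.2045, 0.064]
eef_rot: [0.423, 0.906, 0.003, -0.002]
contact_force: [0.9, -0.8, 0.4]
opening: 0.697
finger_force: 0.0
```

>>> move_arm([
  [0,0,0,0,0,0,1],
  [0,0,0,0,0,0,1],
  [0,0,0,0,0,0,1],
  [0,0,0,0,0,0,1],
  [0,0,0,0,0,0,1],
], newtons=25)

```text
clock: 21.55
tool_pos: [0.6308, 0.2081, 0.0662]
eef_rot: [0.423, 0.906, 0.008, -0.001]
contact_force: [4.6, 6.7, -4.9]
opening: 0.287
finger_force: 25.1
```

Run:
```python
from h import *
from plant import r,eyes
s=r.get_state();print(np.round(s["q"],2))
# can centre as axis estimate; radius from measured grip pos
p=np.array(s["tool_pos"]);
for c in (AX,np.array([.583,.051])):
    v=p[:2]-c;print("radius",np.hypot(*v),"az",np.degrees(np.arctan2(v[1],v[0])))
c=np.array([.5815,.0515]);v=p[:2]-c;T=[]
for a in np.radians([5,12,20,28,36,44,51,57.3]):
    k=np.array([[np.cos(a),-np.sin(a)],[np.sin(a),np.cos(a)]])@v+c; T.append(((*k,p[2]),down(40)))
go(s,T)
```

```text
[ 0.07  1.13 -0.96  1.54  1.03  1.02 -0.48]
radius 0.16278637311020996 az 72.27549488050467
radius 0.16415988617710797 az 73.08645793476413
t 21.55 at [0.6308 0.2081 0.0662] z [ 0.006  0.015 -1.   ] open 0.287 F [ 4.6  6.7 -4.9]
[11.7 -8.2 -0. ] [ 0.8 -0.4 -0. ]
[ 26.8 -21.4  -0.1] [ 0.8 -0.4 -0. ]
[ 42.  -38.6  -0.2] [ 0.8 -0.4 -0. ]
[ 54.6 -57.7  -0.4] [ 0.8 -0.4 -0. ]
[ 64.4 -78.3  -0.6] [ 0.8 -0.4 -0. ]
[  71.3 -100.2   -0.9] [ 0.8 -0.4 -0. ]
[  74.7 -119.9   -1.1] [ 0.8 -0.4 -0. ]
[  75.8 -137.9   -1.4] [ 0.8 -0.4 -0. ]
```

>>> move_arm([
  [12,-7,0,0,0,0,1],
  [27,-20,0,0,0,0,1],
  [42,-37,0,0,0,0,1],
  [54,-56,0,0,0,0,1],
  [54,-56,0,0,0,0,1],
])

```text
clock: 22.18
tool_pos: [0.5504, 0.2162, 0.0662]
eef_rot: [0.42, 0.907, 0.009, -0.003]
contact_force: [1.2, 10.2, -7.8]
opening: 0.284
finger_force: 25.1
```

Run:
```python
from h import *
from plant import r,eyes
s=r.get_state();print(np.round(s["q"],2))
p=np.array(s["tool_pos"]);c=np.array([.5825,.0525]);v=p[:2]-c;a0=np.degrees(np.arctan2(v[1],v[0]));print("radius",np.hypot(*v),"lever est",np.radians(a0+7.1-80))
T=[]
for a in (107,115,122,127,130):
    k=c+np.hypot(*v)*np.array([np.cos(np.radians(a)),np.sin(np.radians(a))]);T.append(((*k,.065),down(40)))
go(s,T)
```

```text
[ 0.05  1.07 -0.95  1.78  1.09  0.91 -0.69]
radius 0.16681925448307847 lever est 0.4922553892385773
t 22.175 at [0.5504 0.2162 0.0662] z [ 0.003  0.019 -1.   ] open 0.284 F [ 1.2 10.2 -7.8]
[  7.6 -15.4   1.1] [ 0.8 -0.7  0.3]
[ 15.2 -37.4   0.9] [ 0.8 -0.7  0.3]
[ 19.4 -57.3   0.7] [ 0.8 -0.7  0.3]
[ 20.9 -71.8   0.5] [ 0.8 -0.7  0.3]
[ 21.1 -80.5   0.3] [ 0.8 -0.7  0.3]
```

>>> move_arm([
  [10,-14,0,0,0,0,1],
  [19,-36,0,0,0,0,1],
  [23,-55,0,0,0,0,1],
  [25,-66,0,0,0,0,1],
  [25,-66,0,0,0,0,1],
])

```text
clock: 22.8
tool_pos: [0.4835, 0.1923, 0.0662]
eef_rot: [0.421, 0.907, 0.009, -0.003]
contact_force: [-2.7, 9.0, -2.5]
opening: 0.236
finger_force: 24.0
```

Run:
```python
from h import *
from plant import r,eyes
s=r.get_state()
p=np.array(s["tool_pos"])
for c in ([.5825,.0525],[.578,.055]):
    v=p[:2]-c;a0=np.degrees(np.arctan2(v[1],v[0]));print("radius",np.hypot(*v),"lever est",np.radians(a0+7.1-80))
go(s,[])
t=eyes.snapshot("side");cv2.imwrite("pics/lev.png",cv2.resize(t["frame"][110:260,150:310],None,fx=4,fy=4,interpolation=cv2.INTER_CUBIC)[:,:,::-1])
H=hsv(t);P=cloud(t)
m=((H[...,0]<6)|(H[...,0]>174))&(H[...,1]>150)&(H[...,2]>80)
n,l,st,cc=cv2.connectedComponentsWithStats(m.astype(np.uint8))
for i in range(1,n):
    if st[i,4]>3: print(cc[i].round(1),st[i,4],np.median(P[l==i],0).round(4))
```

```text
radius 0.1712578860197372 lever est 0.9146188029071209
radius 0.16663192636331584 lever est 0.9012496128725852
t 22.8 at [0.4835 0.1923 0.0662] z [ 0.001  0.018 -1.   ] open 0.236 F [-2.7  9.  -2.5]
[227.  198.8] 5 [0.5486 0.0969 0.045 ]
```

View pics/lev.png

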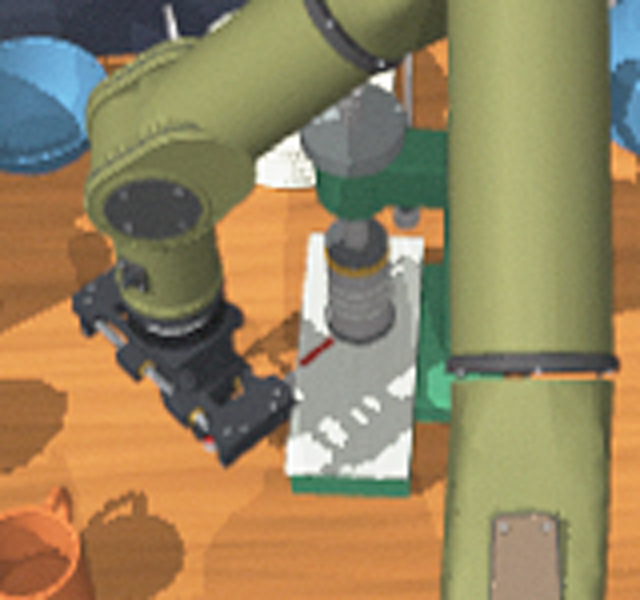

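The side crop shows the can pressed up to the chuck at (360,270). The grip has slid towards the inner edge of the pads (opening 21 mm), so the tool sits about 12 mm too far out. I'll push back in with a lighter grip, then finish the swing.

>>> move_arm([
  [-3,0,0,0,0,0,1],
  [-6,-1,0,0,0,0,1],
  [-9,-2,0,0,0,0,1],
  [-12,-3,0,0,0,0,1],
  [-12,-3,0,0,0,0,1],
], newtons=12)

```text
clock: 23.48
tool_pos: [0.4834, 0.1916, 0.0666]
eef_rot: [0.417, 0.908, 0.016, -0.011]
contact_force: [-14.3, 25.7, -9.1]
opening: 0.251
finger_force: 17.0
```

>>> move_arm([
  [0,0,0,0,0,0,0.68],
  [0,-2,0,0,0,0,0.66],
  [0,-2,0,0,0,0,0.66],
  [0,-2,0,0,0,0,0.66],
])

```text
clock: 23.98
tool_pos: [0.4895, 0.176, 0.0656]
eef_rot: [0.423, 0.906, 0.006, -0.001]
contact_force: [2.1, 4.5, 1.2]
opening: 0.345
finger_force: 2.0
```

Run:
```python
from h import *
from plant import r,eyes
s=r.get_state()
p=np.array(s["tool_pos"])
for c in ([.5825,.0525],[.578,.055]):
    v=p[:2]-c;a0=np.degrees(np.arctan2(v[1],v[0]));print("radius",np.hypot(*v),"lever est",np.radians(a0+7.1-80))
go(s,[])
```

```text
radius 0.15455131988496806 lever est 0.9439268801203246
radius 0.14986176712318777 lever est 0.929975464943804
t 23.975 at [0.4895 0.176  0.0656] z [ 0.004  0.011 -1.   ] open 0.345 F [2.1 4.5 1.2]
```

>>> move_arm([
  [4,0,0,0,0,0,0.66],
  [5,-2,0,0,0,0,0.66],
  [5,-4,0,0,0,0,1],
  [5,-4,0,0,0,0,1],
  [5,-4,0,0,0,0,1],
], newtons=20)

```text
clock: 24.6
tool_pos: [0.483, 0.175, 0.0648]
eef_rot: [0.424, 0.906, 0.004, -0.0]
contact_force: [5.3, 0.0, 0.7]
opening: 0.287
finger_force: 20.0
```

Run:
```python
from h import *
from plant import r,eyes
s=r.get_state()
p=np.array(s["tool_pos"])
for c in ([.5825,.0525],[.578,.055]):
    v=p[:2]-c;a0=np.degrees(np.arctan2(v[1],v[0]));print("radius",np.hypot(*v),"lever est",np.radians(a0+7.1-80))
go(s,[])
t=eyes.snapshot("side");P=cloud(t);H=hsv(t)
m=(np.hypot(P[...,0]-AX[0],P[...,1]-AX[1])<.04)&(H[...,0]>14)&(H[...,0]<34)&(H[...,1]>110)&(P[...,2]>.1)
print("brass z",np.percentile(P[m][:,2],[10,50,90]).round(4),m.sum())
```

```text
radius 0.1578381405456224 lever est 0.9805522785241125
radius 0.15307260688316007 lever est 0.9680280811934509
t 24.6 at [0.483  0.175  0.0648] z [ 0.003  0.007 -1.   ] open 0.287 F [5.3 0.  0.7]
brass z [0.1381 0.1422 0.1783] 37
```

>>> move_arm([
  [0,-1.5,0,0,0,0,1],
  [0,-1.5,0,0,0,0,1],
  [0,-1.5,0,0,0,0,1],
  [0,-1.5,0,0,0,0,1],
])

```text
clock: 25.15
tool_pos: [0.4821, 0.1743, 0.0649]
eef_rot: [0.423, 0.906, 0.004, -0.0]
contact_force: [6.1, -0.3, 0.5]
opening: 0.288
finger_force: 20.0
```

Run:
```python
from h import *
from plant import r,eyes
s=r.get_state();p=np.array(s["tool_pos"])
print("chord lever",2*np.arcsin(np.hypot(*(p[:2]-[.6308,.2081]))/.32)); go(s,[])
t=eyes.snapshot("top");cv2.imwrite("pics/end.png",cv2.resize(t["frame"][110:250,170:310],None,fx=4,fy=4,interpolation=cv2.INTER_CUBIC)[:,:,::-1])
t=eyes.snapshot("side");cv2.imwrite("pics/end2.png",np.vstack([cv2.resize(t["frame"][110:250,150:310],None,fx=3.6,fy=3.6,interpolation=cv2.INTER_CUBIC)])[:,:,::-1])
```

```text
chord lever 0.993203787074915
t 25.15 at [0.4821 0.1743 0.0649] z [ 0.003  0.007 -1.   ] open 0.288 F [ 6.1 -0.3  0.5]
```

View pics/end2.png

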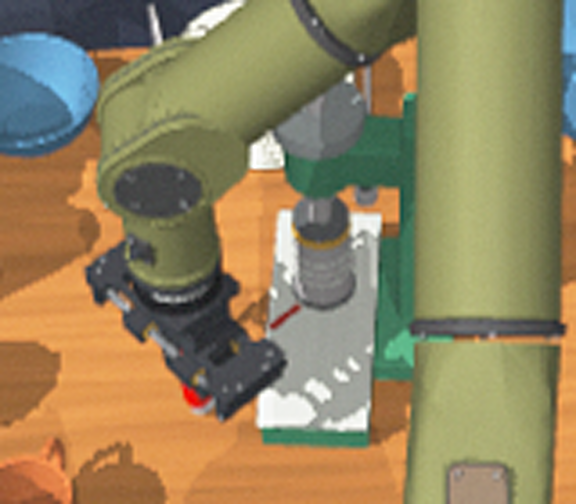

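The can is upright and pressed to the chuck at (325,255). The grip (197,398) is held centred in the fingers, with the lever at about 0.99 rad. Handing in.

```bash
python3 -c "
from plant import finish_job
print(finish_job())"
```

```text
the job is handed in; nothing more can be done
None
```

The job is handed in at about 25 s: the can stands upright against both guide pins and is raised to the chuck, the lever is held at about 0.99 rad, and no verdict came back; one force spike of about 90 N occurred mid-job when two arm joints reached their limits, and nothing was seen to move.

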